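# Raise the cooking camera on its telescopic stand

## Robot

A 7-joint arm with a two-finger parallel gripper is mounted at the origin on a cart in front of the work surface, level with it; the furniture and walls round the work are solid. World frame = base frame: x ahead of the robot, y to its left, z up, the work surface at z = 0. Lengths are in mm, angles in rad, forces in N, time in s.
With the tool pointing down it reaches from about 400 to 875 mm from the base axis. Payload 4.4 kg.
Tool frame: the origin (TCP) lies between the finger pads, 19 mm behind the fingertips; this is the grasp point; z points along the fingers, y is the line along which they close (so a half turn about z gives the same grasp; the last joint's range is limited). The gripper opens to 85 mm and grips with 20 to 120 N. Pads are 22 mm wide; open, the fingers measure 114 mm over their backs; the gripper's body (76 mm by 85 mm) begins 54 mm behind the grasp point. The pads swing forward as they close: fully open they stand 13 mm farther back than shut.
Start: joints at [-1.208, 0.628, 0.038, 1.517, -0.027, 0.996, -0.02], TCP at [270.236, 591.177, 250.013] pointing down, gripper open.
Joint ranges: [-3.06, 3.06], [-0.37, 2.12], [-1.25, 1.32], [0.18, 2.47], [-1.1, 4.24], [0.23, 1.98], [-2.94, 2.94]. Speed limits (rad/s): [2.57, 2.57, 3.14, 3.14, 3.14, 3.14, 3.14].

## Interface

Orientations are given as [roll, pitch, yaw] about the fixed x, y, z axes, in that order (R = Rz(yaw) Ry(pitch) Rx(roll)).
In Python, from cell import ctrl gives the robot as it stands.
- The arm moves only by the tool send_rows, never from a script. Its argument "rows" is a list that holds one entry, the list of rows, each a list of 6 numbers: the shift along the tool's x, y, z in cm, then the turn, a rotation vector about the tool's x, y, z in rad. In form: [[[tx, ty, tz, wx, wy, wz], ...]]. A call has 1 to 10 rows; each row is the pose to reach, as a shift and turn from the pose commanded when the call began, along the tool's axes at that moment; what a row does not reach only later rows make up. A row lasts 1/10 s, in which the tool goes at most 50 mm and 8.59 degrees, less where a joint would pass 70% of its speed; a pose out of reach is approached as far as the arm can. A call with a gripper value outside its range is refused whole. "grip" is the closure in counts, from 0 (fully open) to 255 (shut), set as the call begins (left out, the last holds). The fingers move at their own pace and stop on an object; the grip force is fixed at half the most. Time passes only in rows, so rows that repeat a pose let the fingers close. It gives the time, the measured TCP pose, the force, the opening and the grip force at its end, in the units of the state.
- ctrl.read_state(): the state, without advancing time (a new reading comes with each control period).
- ctrl.get_image(name): name is "side" or "top" or "wrist"; returns a dict with "pixels" (400x640x3 uint8, red, green, blue), "fx", "fy", "cx", "cy" (pixels), "extrinsics" (4x4, takes a point from camera to world coordinates); the wrist camera has in their place "mount" (4x4, takes a point from camera to tool coordinates, whose origin is the TCP and whose axes are the flange's). Camera axes: x right, y up, looking along -z (the intrinsics and any distortion apply to the point x, -y, -z); pixel columns grow to the right and rows downward; lengths in mm; the calibration is good to about 2 mm. A picture is of the moment at which its call begins: read the wrist's pose just before it. There is no depth.
- ctrl.finish_job(): hands the job in; it is judged then, once.
The state is a dict: "clock": time; "qpos": joint angles; "qd": joint speeds; "tau": joint torques, N m; "eef_pos": TCP position; "tool_rot": TCP orientation; "force": force on the tool from outside, world axes, zero at the start; "torque": the same for the moment, N m; "width": finger opening in mm; "gripper_force": force on a finger pad.
Only numpy, scipy, OpenCV 4.12 (cv2) and the standard library are available. Lean on these libraries where they do the work, as an engineer would, in place of code of your own. Each camera call takes 0.05 s, during which the arm holds its last target. There are 200 camera calls.

## Task

Get the camera up for filming the hob: press the red release button on the telescopic stand all the way down and let it up again, so that the pole pops up to its first stop; then grip the black ribbed knob on the pole and pull it straight up to the second stop, the end of its travel. The pole springs back if let go, so finish while still holding the knob with the pole fully extended. Leave the salt shaker, garlic and cup where they are.

Things in the scene. Friction and masses are not known exactly. Their poses are not given: they have to be found in the camera images.
- stand: Camera stand, fixed to the hob by its magnetic foot. Origin: on the pole axis at the foot's underside; z up. Foot 84 mm along x, 22 mm high, y = -147 to +49 mm. Black round button housing at y = -110 mm, 52 mm diameter, top at 40 mm. Fixed tube on the pole axis, 36 mm diameter, its black collar (42 mm) ending at 124 mm; the 18 mm steel pole slides up out of it.
- release (a joint): Travel of the red release button, straight down: 0 = up, 0.008 m = fully down. Spring: starts at about 1.7 N, 5 N at the bottom. Past about 6 mm it frees the latch and the pole pops up by itself; the button rises again when let go. Until then the pole is latched and cannot be pulled.
- release_top (a point): Centre of the top face of the red release button (29 mm diameter); 56 mm above the hob when up, 110 mm to the stand's -y side of the pole axis.
- pole (a joint): Extension of the pole, m: 0 = stowed, latched; about 0.040 = first stop, where a spring lifts it once released (yellow ring shows just above the collar); 0.090 = second stop, hard end of travel (red ring shows just above the collar). Beyond the first stop the spring pulls back about 1 N per 10 mm, 5 N at the second stop; it does not lock there.
- camera (a point): The small grey camera (46 x 32 x 46 mm) hanging from the flat arm at the stand's y = +75 mm; moves straight up with the pole. Stowed, the camera spans heights 79 to 125 mm. This point: the camera's middle.
- knob (a point): Middle of the black ribbed knob on the pole axis: upright cylinder 36 mm diameter, 44 mm high (22 mm above and below this point); below it the flat camera arm (22 mm wide, 7 mm thick) runs to the stand's +y. Height over the hob 154 mm stowed, plus the extension. Can be gripped from above at any yaw.
- salt_shaker: Glass salt shaker with grey top, 44 mm diameter, 90 mm high, loose bystander on the stand's +x side, near the button. Origin: centre of underside.
- garlic: Garlic bulb, 53 mm, loose bystander on the stand's -x side, near the button. Origin: centre of underside.
- cup: Light blue cup with one handle, 95 x 126 x 61 mm, loose bystander on the stand's -x side. Origin: centre of underside.

How it is judged (in metres and radians):
On the way, in this order (a step that is already met when the one before it is completed fails the run):
1. the release button is pressed home (value of joint release above 0.0065 m), for 0.1 s.
2. the button is up again and the pole stands at its first stop (value of joint release below 0.002 m and value of joint pole between 0.03 and 0.052 m), for 0.2 s.
At the end, for the whole second after the job is handed in: The pole is at its second stop (extension over 85 of 90 mm) and still, held there by the fingers on the knob (contact over 3 N, TCP within 30 mm of the knob's middle), and salt shaker, garlic and cup are within 20 mm of where they were (value of joint pole above 0.085 m and velocity of joint pole below 0.01 m/s and contact force between the fingers and stand above 3 N and distance between the grasp point and knob below 0.03 m and distance of each of salt_shaker, garlic, cup from where it was at the start of the episode below 0.02 m); the arm keeps its last pose, push and grip.
It fails at once if a bystander (salt shaker, garlic or cup) is pushed away by more than 30 mm or knocked over (distance of any of salt_shaker, garlic, cup from where it was at the start of the episode above 0.03 m or angle between any of salt_shaker, cup's own z axis and vertical above 0.5 rad).
It also fails if it takes over 42 s, if anything falls off the work surface, if the arm or the gripper's body presses on something with over 40 N, if the wrist force passes 120 N, or if a joint passes its speed limit or range.

## Working session

There is one attempt and no reset: what is moved stays moved. The work goes in short steps, Python scripts to look and compute and a tool call to move; the robot and the scene stay as the last step left them, time stands still between calls to the robot, and variables do not carry over. Pictures are saved under pics/ and viewed, at most 10 in all, crops included, and the job is handed in when it is done.

Besides the shell and the picture viewer there is one more tool, called after ">>>" by a JSON object that holds its "method" and its "body". send_rows: Moves the arm, as the interface text tells. Its arguments: {"type":"object","properties":{"rows":{"type":"array","items":{"type":"array","items":{"type":"array","items":{"type":"number"}}}},"grip":{"type":"number"}},"required":["rows"]}

```bash
mkdir -p pics
cat > h.py <<'E'
import numpy as np, cv2
from cell import ctrl
def shot(name,fn):
    s=ctrl.read_state(); im=ctrl.get_image(name)
    cv2.imwrite('pics/'+fn,im['pixels'][:,:,::-1])
    return s,im
E
python3 - <<'E'
from h import *
s=ctrl.read_state();print(s)
for n in('side','top'):
    s,im=shot(n,n+'1.png')
    np.savez(n+'1.npz',**{k:v for k,v in im.items() if k!='name'},allow_pickle=True)
    print(n,{k:v for k,v in im.items() if k!='pixels'})
E
```

```text
{'clock': 0.0, 'qpos': array([-1.20776264,  0.62935189,  0.03841074,  1.51839288, -0.02701235,
        0.99626891, -0.02002416]), 'qd': array([ 0.00023176, -0.00120744,  0.00023255, -0.00172282, -0.00079036,
        0.00095641,  0.00097239]), 'tau': array([-3.88597691e-04, -5.63417387e+01,  1.22609898e+00, -1.93448067e+01,
        1.10155408e-02,  1.01170165e-02, -9.78798994e-06]), 'eef_pos': array([269.98382456, 590.62365747, 249.07677464]), 'tool_rot': array([-3.13968841e+00, -2.83555296e-06,  2.71275276e+00]), 'force': array([-1.27138882,  0.42869945, -0.44084676]), 'torque': array([-0.0323403 ,  0.04918614,  0.00964386]), 'gripper_force': 0.0, 'width': 85.2384315098564}
side {'fx': 409.31153103265564, 'fy': 409.31153103265564, 'cx': 320.7971692562557, 'cy': 201.44591480743895, 'extrinsics': array([[-9.95685814e-01, -6.63298062e-02,  6.48854092e-02,
         5.85680697e+02],
       [ 9.08083394e-02, -5.52866898e-01,  8.28306730e-01,
         8.39467650e+02],
       [-1.90684299e-02,  8.30625397e-01,  5.56505027e-01,
         5.91776314e+02],
       [ 0.00000000e+00,  0.00000000e+00,  0.00000000e+00,
         1.00000000e+00]])}
top {'fx': 454.29802034888604, 'fy': 454.29802034888604, 'cx': 319.279744361482, 'cy': 199.42735537069822, 'extrinsics': array([[ 1.20221413e-03,  9.88090519e-01, -1.53869038e-01,
         3.65282622e+02],
       [-9.99751536e-01,  4.61243588e-03,  2.18080829e-02,
         1.39544602e+02],
       [ 2.22580710e-02,  1.53804589e-01,  9.87850559e-01,
         9.64341918e+02],
       [ 0.00000000e+00,  0.00000000e+00,  0.00000000e+00,
         1.00000000e+00]])}
```

View pics/side1.png

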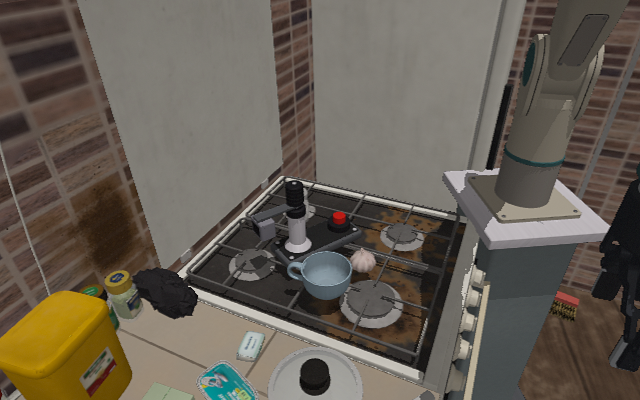

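View pics/top1.png

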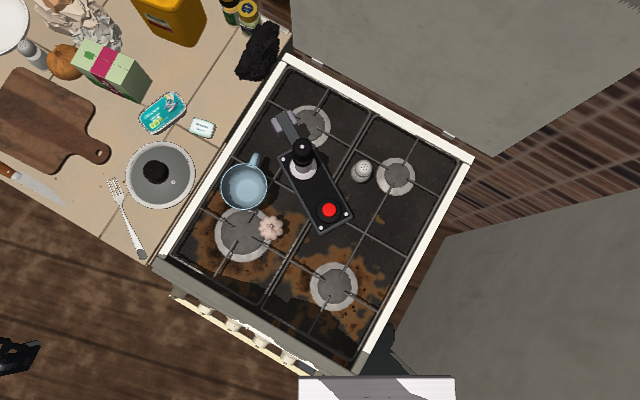

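Side view: the red button is at (339,216) and the knob top at (294,183). Top view: button (329,210), knob top (302,146), salt shaker (362,170), garlic (271,229), cup (243,186) with its handle at (256,160). The arm is out of the way to the left.

```bash
cat >> h.py <<'E'
def ray(im,u,v):
    E=im['extrinsics']; d=E[:3,:3]@np.array([(u-im['cx'])/im['fx'],-(v-im['cy'])/im['fy'],-1]); return E[:3,3],d
def at(im,u,v,z):
    o,d=ray(im,u,v); return o+d*(z-o[2])/d[2]
def tri(a,b):
    A=np.zeros((3,3));B=np.zeros(3)
    for o,d in(a,b):
        d=d/np.linalg.norm(d);P=np.eye(3)-np.outer(d,d);A+=P;B+=P@o
    return np.linalg.solve(A,B)
E
python3 - <<'E'
from h import *
np.set_printoptions(precision=1,suppress=True)
S=np.load('side1.npz');T=np.load('top1.npz')
def red(I):
    p=I['pixels'].astype(int);m=(p[...,0]>150)&(p[...,1]<60)&(p[...,2]<60)
    n,l,st,c=cv2.connectedComponentsWithStats(m.astype('uint8'))
    i=1+np.argmax(st[1:,4]);return c[i],st[i]
print(red(S),red(T))
c=red(T)[0]
print('btn top',at(T,*c,56),'tri',tri(ray(T,*c),ray(S,339,214)))
print('knob top',at(T,302,146,176),'tri',tri(ray(T,302,146),ray(S,294,183)))
for n,u,v,z in(('shaker',362,168,90),('garlic',271,229,25),('cup',243,186,61),('handle',256,160,40)):print(n,at(T,u,v,z))
E
```

```text
(array([338.6, 215. ]), array([333, 212,  12,   7,  67], dtype=int32)) (array([328.5, 209.5]), array([322, 203,  14,  14, 149], dtype=int32))
btn top [486.3 100.8  56. ] tri [486.8 100.7  58.2]
knob top [584.6 153.2 176. ] tri [583.8 153.2 178.2]
shaker [564.6  36.   90. ]
garlic [449.3 218.6  25. ]
cup [532.6 273.3  61. ]
handle [591.7 251.   40. ]
```

```bash
cat >> h.py <<'E'
from scipy.spatial.transform import Rotation as Rn
def delta(p):
    s=ctrl.read_state(); R=Rn.from_euler('xyz',s['tool_rot']).as_matrix()
    return np.round(R.T@(np.array(p)-s['eef_pos'])/10,2)
E
python3 -c "
from h import *
print(delta([486.5,100.8,150]))"
```

```text
[-40.06 -35.53   9.98]
```

>>> {"method": "send_rows", "body": {"rows": [[[-2,-1.8,0,0,0,0],[-6,-5.3,0,0,0,0],[-9.3,-8.2,0,0,0,0],[-12.6,-11.2,0,0,0,0],[-16,-14.2,0,0,0,0],[-19.3,-17.1,0,0,0,0],[-22.6,-20,0,0,0,0],[-26,-23,0,0,0,0],[-29.3,-26,0,0,0,0],[-32.6,-29,0,0,0,0]]], "grip": 255}}

```text
clock: 1.1
eef_pos: [446.4, 190.1, 249.9]
tool_rot: [-3.141, -0.0, 2.713]
force: [0.2, 0.7, -0.2]
width: -0.2
gripper_force: 0.0
```

>>> {"method": "send_rows", "body": {"rows": [[[-3,-2.6,2,0,0,0],[-5.5,-5,4,0,0,0],[-7,-6.2,7,0,0,0],[-7.4,-6.5,10,0,0,0],[-7.4,-6.5,10,0,0,0],[-7.4,-6.5,10,0,0,0]]]}}

```text
clock: 1.7
eef_pos: [486.0, 102.3, 149.9]
tool_rot: [-3.141, -0.001, 2.713]
force: [0.2, 0.7, 0.4]
width: -0.1
gripper_force: 0.0
```

Run:
```python
from h import *
print(delta([486.5,100.8,100]))
s,im=shot('wrist','w1.png')
print(s['clock'],s['eef_pos'],s['tool_rot'],s['force'],s['width'],s['qpos'])
# predicted pixel of button top in wrist cam
M=im['mount'];R=Rn.from_euler('xyz',s['tool_rot']).as_matrix()
for p in([486.5,100.8,56],[584.6,153.2,176]):
    c=np.linalg.inv(M)@np.append(R.T@(np.array(p)-s['eef_pos']),1)
    print(c,im['cx']+im['fx']*c[0]/-c[2],im['cy']-im['fy']*c[1]/-c[2])
```

```text
[-0.12 -0.11  4.99]
1.7 [485.95910624 102.29086924 149.93418202] [-3.14088632e+00 -1.45909671e-03  2.71295889e+00] [0.18344353 0.71590908 0.39788124] -0.1182984977763909 [-0.298186    0.56566478  0.05011349  2.03585119 -0.05272541  0.54283744
  0.93149445]
[  -0.89462447   -8.87616737 -229.75467483    1.        ] 314.2404500126912 206.87523449516598
[  87.5177857  -108.77861529 -135.03341731    1.        ] 527.8707042703418 458.1592124107556
```

View pics/w1.png

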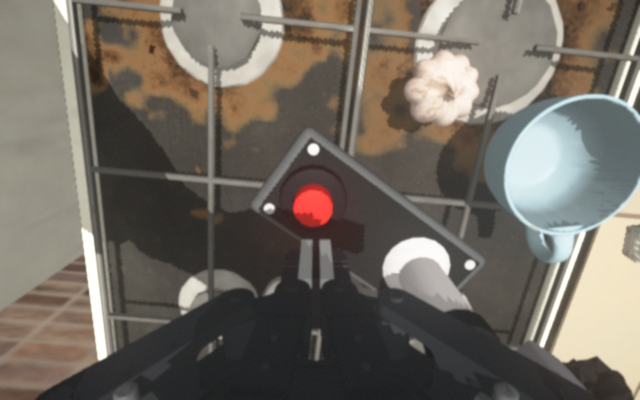

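Button at (313,206) in the wrist picture, within 1 px of the prediction. I'll descend onto it now.

>>> {"method": "send_rows", "body": {"rows": [[[-0.1,-0.1,2,0,0,0],[-0.1,-0.1,5,0,0,0],[-0.1,-0.1,6.6,0,0,0],[-0.1,-0.1,7.2,0,0,0],[-0.1,-0.1,7.5,0,0,0],[-0.1,-0.1,7.8,0,0,0],[-0.1,-0.1,8.1,0,0,0],[-0.1,-0.1,8.2,0,0,0],[-0.1,-0.1,8.2,0,0,0]]]}}

```text
clock: 2.65
eef_pos: [487.7, 101.3, 68.9]
tool_rot: [3.14, 0.001, 2.713]
force: [0.2, 2.2, 3.4]
width: 0.2
gripper_force: 1.9
```

>>> {"method": "send_rows", "body": {"rows": [[[0,0,0.1,0,0,0],[0,0,0.2,0,0,0],[0,0,0.3,0,0,0],[0,0,0.4,0,0,0],[0,0,0.4,0,0,0],[0,0,0.4,0,0,0],[0,0,0.4,0,0,0]]]}}

```text
clock: 3.35
eef_pos: [487.8, 101.4, 66.5]
tool_rot: [3.139, 0.002, 2.713]
force: [-4.3, 1.5, 27.4]
width: -0.2
gripper_force: 14.3
```

Bottomed out at 27 N. I'll lift off and check that the pole popped.

>>> {"method": "send_rows", "body": {"rows": [[[0,0,-0.5,0,0,0],[0,0,-2,0,0,0],[0,0,-5,0,0,0],[0,0,-9,0,0,0],[0,0,-13,0,0,0],[0,0,-17,0,0,0],[0,0,-20,0,0,0],[0,0,-22,0,0,0],[0,0,-22,0,0,0]]], "grip": 255}}

```text
clock: 4.25
eef_pos: [488.4, 100.5, 286.5]
tool_rot: [3.138, 0.005, 2.712]
force: [-0.4, -0.1, 0.5]
width: -0.4
gripper_force: 0.0
```

Run:
```python
from h import *
s,im=shot('side','s2.png');print(s['eef_pos'],s['force'])
cv2.imwrite('pics/s2c.png',cv2.resize(im['pixels'][120:300,200:440,::-1],None,fx=3,fy=3,interpolation=cv2.INTER_CUBIC))
print(delta([584.3,153.2,290]))
```

```text
[488.43327683 100.51169892 286.53518996] [-0.40029698 -0.08649371  0.52081476]
[-6.62  8.84 -0.5 ]
```

View pics/s2c.png

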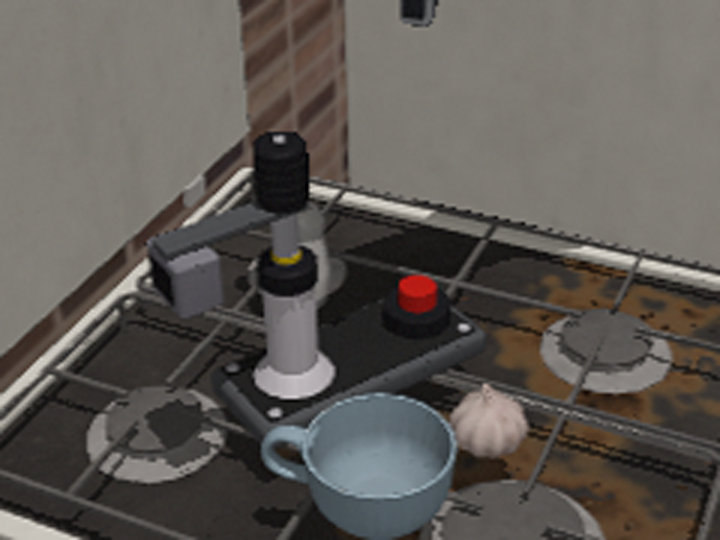

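The pole has popped up with its yellow ring showing just above the collar, and the button is up. Nothing else moved. I'll go above the knob and open the gripper.

>>> {"method": "send_rows", "body": {"rows": [[[-1.5,2,0,0,0,0],[-3.5,4.7,-0.3,0,0,0],[-5.3,7,-0.4,0,0,0],[-6.4,8.5,-0.5,0,0,0],[-6.6,8.8,-0.5,0,0,0],[-6.6,8.8,-0.5,0,0,0],[-6.6,8.8,-0.5,0,0,0]]], "grip": 0}}

```text
clock: 5.0
eef_pos: [582.2, 152.3, 288.0]
tool_rot: [-3.139, -0.002, 2.712]
force: [0.5, -0.1, 0.1]
width: 85.3
gripper_force: 0.0
```

Run:
```python
from h import *
s,im=shot('wrist','w3.png');print(s['eef_pos'],s['tool_rot'],s['width'])
M=im['mount'];R=Rn.from_euler('xyz',s['tool_rot']).as_matrix()
for p in([584.3,153.2,216],[584.3,153.2,194]):
    c=np.linalg.inv(M)@np.append(R.T@(np.array(p)-s['eef_pos']),1)
    print(im['cx']+im['fx']*c[0]/-c[2],im['cy']-im['fy']*c[1]/-c[2], im['fx']/-c[2])
print(delta([584.3,153.2,199]))
S=np.load('side1.npz');print(at(S,293,166,216))
```

```text
[582.217683   152.32563807 287.99936546] [-3.13945162e+00 -1.89972875e-03  2.71213881e+00] 85.28021765746374
318.6463624423716 218.97620461565066 1.5682239080785503
318.4103576547968 207.46215707219022 1.4248688281972572
[-0.15  0.18  8.94]
[583.3398884  153.39013706 216.        ]
```

View pics/w3.png

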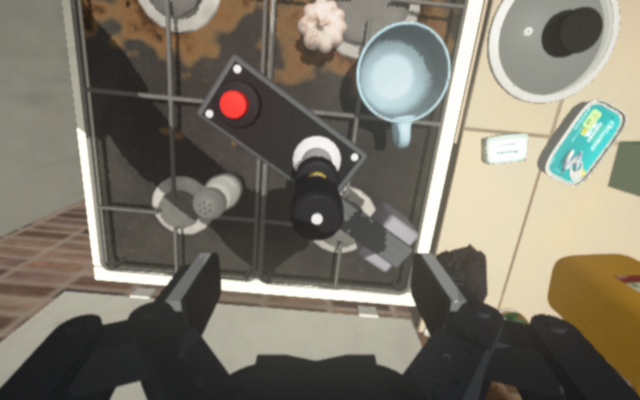

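The knob top centre is at (317,218), matching the prediction of (318.6,219). Descending to grip it.

>>> {"method": "send_rows", "body": {"rows": [[[-0.1,0.1,1,0,0,0],[-0.1,0.1,3,0,0,0],[-0.1,0.1,5,0,0,0],[-0.1,0.1,7,0,0,0],[-0.1,0.1,8.4,0,0,0],[-0.1,0.1,9,0,0,0],[-0.1,0.1,9,0,0,0],[-0.1,0.1,9,0,0,0]]]}}

```text
clock: 5.85
eef_pos: [585.1, 153.7, 199.5]
tool_rot: [3.141, 0.001, 2.713]
force: [0.4, 0.1, 0.6]
width: 85.3
gripper_force: 0.0
```

>>> {"method": "send_rows", "body": {"rows": [[[0,0,0,0,0,0],[0,0,0,0,0,0],[0,0,0,0,0,0],[0,0,0,0,0,0],[0,0,0,0,0,0],[0,0,0,0,0,0],[0,0,0,0,0,0],[0,0,0,0,0,0]]], "grip": 255}}

```text
clock: 6.65
eef_pos: [584.2, 152.1, 198.7]
tool_rot: [-3.139, -0.001, 2.712]
force: [-2.0, -4.8, 0.4]
width: 34.2
gripper_force: 60.7
```

>>> {"method": "send_rows", "body": {"rows": [[[0,0,-0.3,0,0,0],[0,0,-0.9,0,0,0],[0,0,-1.5,0,0,0],[0,0,-2.1,0,0,0],[0,0,-2.7,0,0,0],[0,0,-3.3,0,0,0],[0,0,-3.9,0,0,0],[0,0,-4.4,0,0,0],[0,0,-4.7,0,0,0],[0,0,-4.8,0,0,0]]]}}

```text
clock: 7.65
eef_pos: [584.2, 152.1, 246.4]
tool_rot: [-3.139, -0.001, 2.712]
force: [-1.0, -5.5, -5.0]
width: 34.2
gripper_force: 60.3
```

>>> {"method": "send_rows", "body": {"rows": [[[0,0,-0.1,0,0,0],[0,0,-0.2,0,0,0],[0,0,-0.2,0,0,0],[0,0,-0.2,0,0,0]]]}}

```text
clock: 8.05
eef_pos: [584.2, 152.1, 248.1]
tool_rot: [-3.139, -0.001, 2.712]
force: [-0.7, -4.7, -4.0]
width: 34.4
gripper_force: 60.2
```

Spring force only so far, so it's not yet at the hard stop. Creeping on.

>>> {"method": "send_rows", "body": {"rows": [[[0,0,-0.1,0,0,0],[0,0,-0.2,0,0,0],[0,0,-0.3,0,0,0],[0,0,-0.3,0,0,0],[0,0,-0.3,0,0,0]]]}}

```text
clock: 8.55
eef_pos: [584.2, 152.1, 251.0]
tool_rot: [-3.139, -0.001, 2.712]
force: [-0.5, -5.4, -3.8]
width: 34.3
gripper_force: 60.2
```

Run:
```python
from h import *
s,im=shot('side','s4.png');print(s['eef_pos'],s['force'],s['width'])
cv2.imwrite('pics/s4c.png',cv2.resize(im['pixels'][90:270,200:440,::-1],None,fx=3,fy=3,interpolation=cv2.INTER_CUBIC))
```

```text
[584.20920519 152.10251256 251.00822932] [-0.53691931 -5.44145039 -3.77976643] 34.293783021407926
```

View pics/s4c.png

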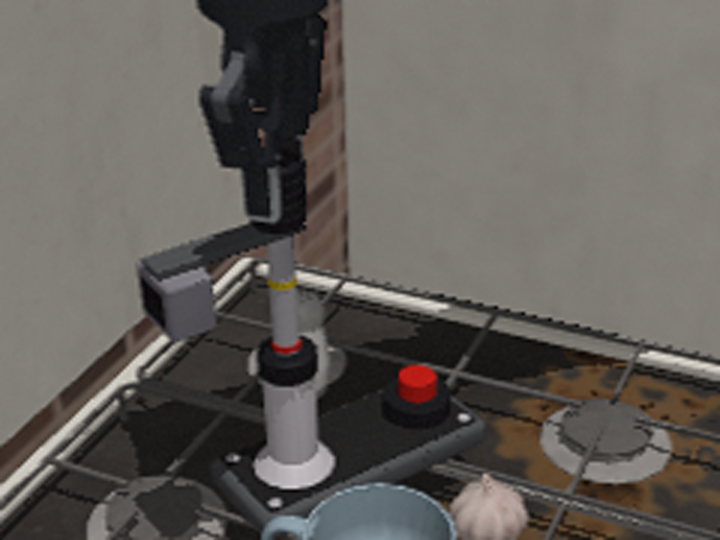

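The red ring shows just above the collar, and the fingers are on the knob. I'll pull a little further to feel the hard stop.

>>> {"method": "send_rows", "body": {"rows": [[[0,0,-0.1,0,0,0],[0,0,-0.2,0,0,0],[0,0,-0.2,0,0,0],[0,0,-0.2,0,0,0]]]}}

```text
clock: 9.0
eef_pos: [584.2, 152.1, 252.3]
tool_rot: [-3.138, -0.001, 2.712]
force: [0.1, -5.2, -9.8]
width: 34.4
gripper_force: 61.6
```

>>> {"method": "send_rows", "body": {"rows": [[[0,0,-0.1,0,0,0],[0,0,-0.1,0,0,0],[0,0,-0.1,0,0,0],[0,0,-0.1,0,0,0]]]}}

```text
clock: 9.4
eef_pos: [584.2, 152.1, 252.3]
tool_rot: [-3.138, -0.002, 2.712]
force: [1.9, -5.3, -15.4]
width: 34.3
gripper_force: 62.1
```

Run:
```python
from h import *
s=ctrl.read_state();print(s['eef_pos'],s['force'],s['gripper_force'],s['width'],s['clock'])
```

```text
[584.16270299 152.11688466 252.3040651 ] [  1.87272602  -5.28574786 -15.3769594 ] 62.06156597239897 34.31006604785134 9.4
```

```bash
python3 -c "
from cell import ctrl
print(ctrl.finish_job())"
```

```text
the job is handed in; nothing more can be done
None
```

I pressed the red button fully down and let it up, the pole popped to its first stop, and I pulled the knob up to the hard second stop. I handed the job in at 9.4 s, still gripping the knob at about 62 N and without touching the salt shaker, garlic or cup; no verdict came back.

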